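Level the bottle plinth: pad under its screw foot, foot down to touch

TASK

The marble bottle plinth has one screw foot still hanging in the air. Slide the wooden pad centrally under that foot, leave it lying flat, then turn its crank clockwise until the foot just touches the pad and bears on it lightly: snug, so that the pad is held, but never hard. Leave the bottles, the tumbler and the jar alone.

Things in the scene. Friction and masses are not known exactly. Their poses are not given: they have to be found in the camera images.
- plinth: Heavy fixed stand: white marble slab 200 x 300 mm, 22 mm thick, top 52 mm above the counter, on three short legs. Origin: on the counter under the slab's centre, z up. From the middle of its -y edge a steel arm (28 mm wide, top at 46 mm) reaches out to an upright threaded sleeve (28 mm diameter) at x = 0, y = -0.225 in its frame, which carries the screw foot.
- sleeve_top (a point): Centre of the sleeve's upper end, 62 mm above the counter, on the screw's axis. The sleeve reaches down to 34 mm. A clockwise turn of the crank (seen from above) lowers crank, spindle and foot disc together by 2.0 mm per rad (12.6 mm per turn), and it stays where it is left. It can turn about 6 rad in all, which is beyond contact with the pad.
- screw: Screw foot: brass crank arm 8 mm thick on a 12 mm spindle that runs down through the sleeve and ends in a round white rubber foot disc, 52 mm diameter, 9 mm thick. Origin: on the axis, in the crank arm's middle plane, at first 99 to 100 mm above the counter; x along the crank arm to its grip, z up. The disc's underside is 80 to 85 mm below it (clamped by eye, never measured).
- grip (a point): Point on the crank's upright red grip, 29 mm above the screw's origin and 40 mm out from the axis. The grip is 18 mm in diameter, 38 mm high (from 5 to 43 mm above the origin); it revolves freely on its pin, so the hand can go round the axis without turning. This point is 24 mm above the grip's lower end.
- foot_spot (a point): Point on the counter straight below the foot, on the screw's axis. The foot starts 4 to 10 mm above a pad laid here: 2 to 5 rad of turning. Free turning takes about 0.5 N at the grip; once the disc bears on the pad it rubs: the push at the grip climbs by 0.6 to 0.9 N per newton of foot load, the load by about 2.5 N per 0.1 rad. 2 to 8 N is snug, above 25 N is hard.
- pad: Loose wooden foot pad, about 0.2 kg, 10 mm thick: a square plate 64 x 64 mm with a cork spot in its middle, where the foot shall stand, and a tail 36 mm wide from the plate's -y edge to y = -0.107 with an upright grip tab. Origin: centre of the plate's underside; z up. It slides on the counter.
- tab (a point): Middle of the top of the pad's upright light-wood grip tab, 46 mm above the counter, at x = 0, y = -0.095 in the pad's frame. The tab is 12 mm thick along the pad's x and 24 mm long along its y.
- amber_bottle: Amber bottle, 56 mm diameter, 140 mm high, standing on the plinth; origin at the centre of its base. Leave alone.
- green_bottle: Green bottle, 56 mm diameter, 140 mm high, standing on the plinth; origin at the centre of its base. Leave alone.
- tumbler: Open drinking tumbler, 68 mm diameter, 75 mm high, on the counter; origin at the centre of its base. Leave alone.
- olive_jar: Closed green jar, 64 mm diameter, 75 mm high, on the counter; origin at the centre of its base. Leave alone.
Mind the look-alikes: they are no part of the job. What is shaped like the pad but purple is not meant.

How it is judged (in metres and radians):
On the way:
1. the pad lies flat under the raised foot, let go, its centre within 12 mm of the screw's axis (horizontal distance between pad and screw below 0.012 m and height (world z) of pad below 0.003 m and angle between pad's own z axis and vertical below 0.04 rad and contact force between the fingers and pad below 0.1 N and contact force between pad and screw below 0.2 N), for 0.2 s.
At the end, for the whole second after the job is handed in: The foot bears on the pad with 0.7 to 10 N; the pad lies flat (within 0.04 rad), at rest, its centre within 12 mm of the screw's axis (contact force between screw and pad between 0.7 and 10 N and horizontal distance between pad and screw below 0.012 m and angle between pad's own z axis and vertical below 0.04 rad and linear speed of pad below 0.01 m/s); the robot touches nothing.
It fails at once if the foot is pressed hard on the pad (over 25 N) (contact force between screw and pad above 25 N).
It fails at once if a bottle, the tumbler or the jar is shifted by more than 20 mm or tipped (distance of any of amber_bottle, green_bottle, tumbler, olive_jar from where it was at the start of the episode above 0.02 m or angle between any of amber_bottle, green_bottle, tumbler, olive_jar's own z axis and vertical above 0.2 rad).
It also fails if it takes over 72 s, if anything falls off the work surface, if the arm or the gripper's body presses on something with over 40 N, if the wrist force passes 120 N, or if a joint passes its speed limit or range.

ROBOT

A 6-joint arm with a two-finger parallel gripper is mounted at the origin on the work surface. World frame = base frame: x ahead of the robot, y to its left, z up, the work surface at z = 0. Lengths are in m, angles in degrees, forces in N, time in s.
With the tool pointing down it reaches from about 0.35 to 0.875 m from the base axis. Payload 4.2 kg.
Tool frame: the origin (TCP) lies midway between the tips of the shut fingers; the grasp point (between the pads) lies 19 mm behind it (r.pinch_z is the distance from the TCP to the grasp point, in m); z points along the fingers, y is the line along which they close (so a half turn about z gives the same grasp; the last joint's range is limited). The gripper opens to 87 mm and grips with 3 to 60 N. Pads are 19 mm wide; open, the fingers measure 117 mm over their backs; the gripper's body (75 mm by 190 mm) begins 51 mm behind the grasp point.
Start: joints at [82.426, 22.042, 0.453, 0, -68.411, -14.817], TCP at [0.238, 0.578, 0.223] pointing down, gripper open.
Joint ranges: [-179.83, 179.83], [-69.29, 118.12], [-61.27, 80.66], [-181.25, 117.63], [-171.15, -9.14], [-177.46, 177.46]. Speed limits (degrees/s): [159.86, 159.86, 180, 180, 180, 180].

INTERFACE

Orientations are given as a 3x3 rotation matrix whose columns are the frame's x, y, z axes.
In Python, from station import r, imaging, models gives the robot as it stands. The module is installed in compiled form; this text tells all that it offers.
- The arm moves only by the tool apply_moves, never from a script. Its argument "moves" is a list of rows, each a list of 2 entries, a list of its own where there are three numbers: the shift along the tool's x, y, z in m, then the turn about the tool's z in degrees. A call has 1 to 5 rows; each row shifts and turns the commanded pose from where the row before left it, along the tool's axes as they then stand; what a row does not reach is not made up. A row lasts 1/12 s, in which the tool goes at most 41.7 mm and 7.16 degrees, less where a joint would pass 70% of its speed; a pose out of reach is approached as far as the arm can. A call is refused whole if a number of a shift passes 0.0417 or a number of a turn 7.16, either way. A call with a gripper value outside its range is refused whole. "hand" is the finger opening in m, from 0 to 0.087, set as the call begins (left out, the last holds). The fingers move at their own pace and stop on an object; the grip force is fixed at half the most. Time passes only in rows, so rows that do not move let the fingers close. It gives the time, the measured TCP pose, the force, the opening and the grip force at its end, in the units of the state.
- r.sense(): the state, without advancing time (a new reading comes with each control period).
- imaging.capture(name): name is "scene" or "side" or "wrist"; returns a dict with "frame" (400x640x3 uint8, blue, green, red), "intrinsics" (3x3 intrinsics, pixels), "eye" and "orientation" of the camera in the world. Camera axes: x right, y down, z forward; pixel columns grow to the right and rows downward; lengths in m; the calibration is good to about 2 mm. A picture is of the moment at which its call begins. There is no depth.
- r.finish_job(): hands the job in; it is judged then, once.
Trained networks look in a picture, given as the dict that the camera call returned (one of the last four; its "shot" number tells which), for a name from the list of things; names that differ only in an ending like _2 or _b are one class to them, and where a whole thing is asked for, a point or a joint stands for the part that bears it (a point fixed in the world has none). Each returns a list of dicts, best first, with "confidence" (0 to 1); they miss things now and then, are a little off and sometimes report something else, mostly with a low value. They report only what shows in the picture. A call takes as long as a camera call. They do not tell look-alikes from the thing itself.
- models.cut_out(picture, target): "region" (400x640 bool, what is visible of it) and "extent" ([left, top, width, height] as shares, 0 to 1, of the picture: columns of its width, rows of its height, round what is visible of it).
- models.place_of(picture, target): "at" ([column, row] as shares, 0 to 1, of the picture: columns of its width, rows of its height: a listed point, or the origin of a listed thing).
The state is a dict: "time_s": time; "joints": joint angles; "joint_velocities": joint speeds; "effort": joint torques, N m; "tcp_pos": TCP position; "ee_rot": TCP orientation; "wrist_force": force on the tool from outside, world axes, zero at the start; "moment": the same for the moment, N m; "gripper_width": opening from 0.0 (shut) to 1.0 (fully open); "gripper_force": force on a finger pad.
Only numpy, scipy, OpenCV 4.12 (cv2) and the standard library are available. Lean on these libraries where they do the work, as an engineer would, in place of code of your own. Each camera call takes 0.05 s, during which the arm holds its last target. There are 200 camera calls.

## Working session

There is one attempt and no reset: what is moved stays moved. The work goes in short steps, Python scripts to look and compute and a tool call to move; the robot and the scene stay as the last step left them, time stands still between calls to the robot, and variables do not carry over. Pictures are saved under pics/ and viewed, at most 10 in all, crops included, and the job is handed in when it is done.

Besides the shell and the picture viewer there is one more tool, called after "Call:" by a JSON object that holds its "api" and its "payload". apply_moves: Moves the arm, as the interface text tells. Its arguments: {"type":"object","properties":{"moves":{"type":"array"},"hand":{"type":"number"}},"required":["moves"]}

```bash
mkdir -p pics; cat > h.py <<'E'
import numpy as np, cv2
from station import r, imaging, models
def ray(p,at):
    K=np.array(p["intrinsics"]);R=np.array(p["orientation"])
    d=R@np.linalg.solve(K,[at[0]*640,at[1]*400,1]);return np.array(p["eye"]),d/np.linalg.norm(d)
def tri(rays):
    A=sum(np.eye(3)-np.outer(d,d) for e,d in rays);b=sum((np.eye(3)-np.outer(d,d))@e for e,d in rays)
    x=np.linalg.solve(A,b);return x,[np.linalg.norm(np.cross(x-e,d)) for e,d in rays]
def atz(p,at,z):
    e,d=ray(p,at);return e+d*(z-e[2])/d[2]
E
python3 - <<'E'
from h import *
s=r.sense();print(s)
P={}
for n in("scene","side","wrist"):
    P[n]=imaging.capture(n);cv2.imwrite(f"pics/{n}0.png",P[n]["frame"]);print(n,P[n]["eye"])
for t in["sleeve_top","grip","foot_spot","pad","tab","screw","plinth","tumbler","olive_jar","amber_bottle","green_bottle"]:
    for n in P:
        for o in models.place_of(P[n],t)[:3]:
            print(t,n,round(o["confidence"],2),np.round(np.array(o["at"])*[640,400],1), np.round(atz(P[n],o["at"],{"sleeve_top":.062,"grip":.128,"tab":.046,"screw":.099,"amber_bottle":.052,"green_bottle":.052}.get(t,0)),3))
E
```

```text
{'time_s': 0.0, 'joints': array([ 8.24269278e+01,  2.20916770e+01,  3.79295671e-01, -2.93572621e-02,
       -6.84104394e+01, -1.48162603e+01]), 'joint_velocities': array([ 0.028328  ,  0.06244504,  0.0229673 ,  0.11307793, -0.06461692,
       -0.0620877 ]), 'effort': array([-1.07950891e-04, -3.90662813e+01,  1.87406015e+01,  4.22004640e+00,
        1.09937138e-02, -1.93490559e-04]), 'tcp_pos': array([0.23781547, 0.57733417, 0.22144569]), 'ee_rot': array([[ 9.24544977e-01, -3.81072193e-01, -7.54781843e-04],
       [-3.81072930e-01, -9.24542681e-01, -2.06209276e-03],
       [ 8.79781802e-05,  2.19412443e-03, -9.99997589e-01]]), 'wrist_force': array([0.66457405, 0.96011908, 0.35196377]), 'moment': array([-0.02552036, -0.01069919,  0.03244007]), 'gripper_force': 0.0, 'gripper_width': 1.0026952615629467}
scene [ 1.39502034 -0.26006667  1.0608902 ]
side [ 0.52657063 -0.87844497  0.63216172]
wrist [0.3024885  0.55083696 0.38345983]
sleeve_top scene 0.85 [302.9 209.2] [ 0.596 -0.04   0.062]
sleeve_top side 0.97 [323.2 215.2] [ 0.603 -0.043  0.062]
grip scene 0.56 [304.  206.9] [ 0.643 -0.05 
[... 1027 characters left out ...]
3.6] [0.577 0.196 0.099]
plinth scene 0.82 [379.3 190.3] [0.551 0.192 0.   ]
tumbler scene 0.81 [306.8 261.7] [ 0.709 -0.068  0.   ]
tumbler side 0.93 [366.5 239.6] [ 0.717 -0.08   0.   ]
tumbler side 0.68 [322.8 211.9] [0.612 0.065 0.   ]
olive_jar scene 0.83 [246.2 281.6] [ 0.716 -0.221  0.   ]
olive_jar side 0.64 [380.9 276.5] [ 0.725 -0.224  0.   ]
amber_bottle scene 0.65 [385.6 172.1] [0.537 0.211 0.052]
amber_bottle side 0.67 [308.3 163.6] [0.582 0.291 0.052]
amber_bottle side 0.56 [294.5 178.5] [0.532 0.188 0.052]
green_bottle scene 0.74 [414.9 182.6] [0.598 0.269 0.052]
green_bottle side 0.9 [307.5 165.5] [0.578 0.277 0.052]
green_bottle side 0.67 [321.7 213.7] [ 0.601 -0.021  0.052]
```

View pics/scene0.png

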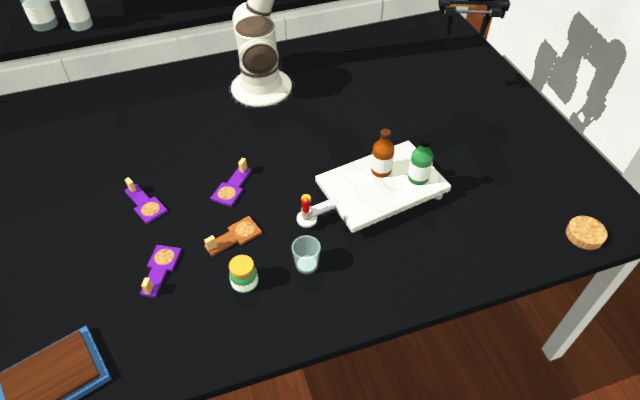

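View pics/side0.png

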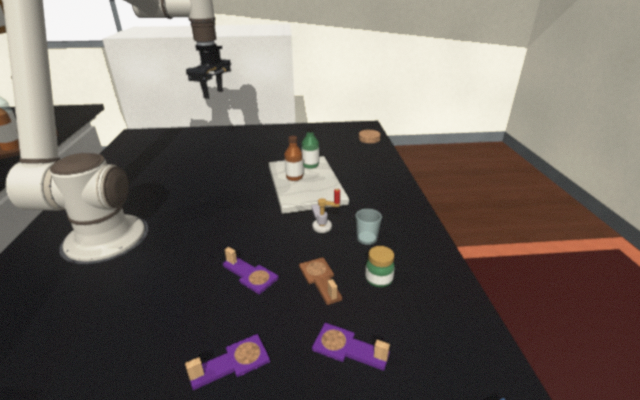

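The scene holds four pad-shaped objects. In the scene view, the wooden pad is at (245,229) with its tab at (210,242). The purple look-alikes are at (164,258), (149,210) and (228,192). The side view shows the wooden pad at (317,268) with its tab at (332,289), and purple ones at (258,277), (247,352) and (334,341). The foot is at (307,218) in the scene view. I choose the brown pad.

```bash
python3 - <<'E'
from h import *
a=imaging.capture("scene");b=imaging.capture("side")
def near(p,t,px):
    L=[o for o in models.place_of(p,t)]
    if not L:return None
    o=min(L,key=lambda o:np.hypot(*(np.array(o["at"])*[640,400]-px)));return o["at"]
for t,pa,pb in[("pad",(246,230),(318,269)),("tab",(211,237),(332,284)),("sleeve_top",(303,209),(323,215)),("grip",(306,203),(337,194)),("foot_spot",(307,222),(323,232)),("tumbler",(307,262),(366,240)),("olive_jar",(246,281),(381,276)),("screw",(308,198),(321,202))]:
    u,v=near(a,t,pa),near(b,t,pb)
    if u is None or v is None: print(t,u,v);continue
    x,e=tri([ray(a,u),ray(b,v)]);print(t,np.round(x,4),np.round(e,4))
c=np.hstack([cv2.resize(a["frame"][180:280,190:330],None,fx=2.8,fy=2.8),cv2.resize(b["frame"][170:310,280:420],(392,392))[:280]])
c=np.hstack([cv2.resize(a["frame"][175:275,195:335],(392,280)),cv2.resize(b["frame"][185:305,270:410],(392,280))])
cv2.imwrite("pics/crop1.png",c)
E
```

```text
pad [ 0.5733 -0.1921 -0.0006] [0.0086 0.0086]
tab [ 0.6006 -0.2859  0.047 ] [0.0022 0.0022]
sleeve_top [ 0.6037 -0.0347  0.0661] [0.0022 0.0022]
grip [ 0.6413 -0.041   0.1254] [0.0013 0.0013]
foot_spot [ 0.6051 -0.0312 -0.0007] [0.0001 0.0001]
tumbler [ 7.133e-01 -7.340e-02 -4.000e-04] [0.0029 0.0029]
olive_jar [0.3816, 0.7055] None
screw [ 0.6036 -0.0266  0.0925] [0.004 0.004]
```

View pics/crop1.png

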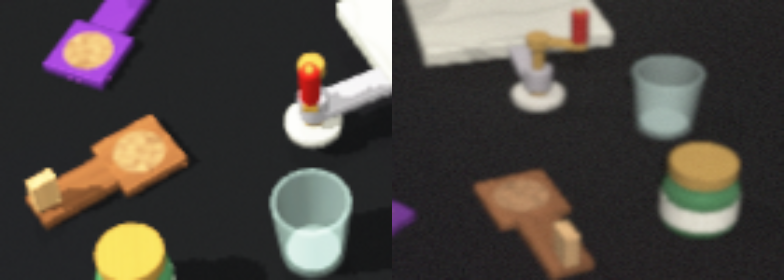

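Call:
{"api": "apply_moves", "payload": {"moves": [[[0.029, 0.029, 0], 0], [[0.029, 0.029, 0], 0], [[0.029, 0.029, 0], 0], [[0.029, 0.029, 0], 0], [[0.029, 0.029, 0], 0]]}}

```text
time_s: 3.12
tcp_pos: [0.3172, 0.3868, 0.2227]
ee_rot: [[0.925, -0.38, 0.0], [-0.38, -0.925, 0.0], [0.0, -0.0, -1.0]]
wrist_force: [1.1, 0.5, 0.2]
gripper_width: 0.998
gripper_force: 0.0
```

Call:
{"api": "apply_moves", "payload": {"moves": [[[0.029, 0.029, 0], 0], [[0.029, 0.029, 0], 0], [[0.029, 0.029, 0], 0], [[0.029, 0.029, 0], 0], [[0.029, 0.029, 0], 0]]}}

```text
time_s: 3.53
tcp_pos: [0.396, 0.1974, 0.223]
ee_rot: [[0.925, -0.38, 0.001], [-0.38, -0.925, 0.001], [0.001, -0.001, -1.0]]
wrist_force: [-0.1, -0.1, 0.7]
gripper_width: 1.002
gripper_force: 0.0
```

Call:
{"api": "apply_moves", "payload": {"moves": [[[0.029, 0.029, 0], 0], [[0.029, 0.029, 0], 0], [[0.029, 0.029, 0], 0], [[0.029, 0.029, 0], 0], [[0.029, 0.029, 0], 0]]}}

```text
time_s: 3.95
tcp_pos: [0.475, 0.008, 0.2231]
ee_rot: [[0.925, -0.381, 0.001], [-0.381, -0.925, 0.0], [0.001, -0.001, -1.0]]
wrist_force: [0.8, 0.5, 0.4]
gripper_width: 0.997
gripper_force: 0.0
```

Call:
{"api": "apply_moves", "payload": {"moves": [[[0.029, 0.029, 0], 0], [[0.029, 0.029, 0], 0], [[0.029, 0.029, 0], 0], [[0.029, 0.029, 0], 0], [[0.029, 0.029, 0], 0]]}}

```text
time_s: 4.37
tcp_pos: [0.5538, -0.1815, 0.2227]
ee_rot: [[0.925, -0.381, 0.0], [-0.381, -0.925, -0.0], [0.0, -0.0, -1.0]]
wrist_force: [1.4, 1.6, 1.4]
gripper_width: 0.999
gripper_force: 0.0
```

Call:
{"api": "apply_moves", "payload": {"moves": [[[0, 0, 0], 7], [[0, 0, 0], 7], [[0, 0, 0], 7], [[0, 0, 0], 7], [[0, 0, 0], 7]]}}

```text
time_s: 4.78
tcp_pos: [0.5534, -0.1796, 0.2224]
ee_rot: [[0.533, -0.846, -0.0], [-0.846, -0.533, 0.0], [-0.0, 0.0, -1.0]]
wrist_force: [0.0, 0.6, -0.1]
gripper_width: 1.0
gripper_force: 0.0
```

Call:
{"api": "apply_moves", "payload": {"moves": [[[0, 0, 0], 7], [[0, 0, 0], 7], [[0, 0, 0], 7], [[0, 0, 0], 0], [[0, 0, 0], 0]]}}

```text
time_s: 5.2
tcp_pos: [0.5534, -0.1793, 0.2226]
ee_rot: [[0.204, -0.979, 0.0], [-0.979, -0.204, -0.0], [0.0, -0.0, -1.0]]
wrist_force: [0.3, 0.7, -0.3]
gripper_width: 0.997
gripper_force: 0.0
```

The crop confirms that the brown pad with the cork spot and light tab is the right one. Its tab faces away from the foot and lies beside the jar.

```bash
cat >> h.py <<'E'
def cands(p,ts):
    for t in ts:
        for o in models.place_of(p,t)[:3]: print(t,round(o["confidence"],2),np.round(np.array(o["at"])*[640,400],1),np.round(atz(p,o["at"],{"sleeve_top":.062,"grip":.128,"tab":.046,"screw":.099,"pad":.0}.get(t,0)),4))
E
python3 - <<'E'
from h import *
p=imaging.capture("wrist");cv2.imwrite("pics/w1.png",p["frame"])
print(p["eye"],p["orientation"])
cands(p,["pad","tab","foot_spot","sleeve_top","grip","olive_jar"])
E
```

```text
[ 0.56792529 -0.24767727  0.38447824] [[-9.78884733e-01 -1.97499677e-01 -5.27120168e-02]
 [-2.04411625e-01  9.46721643e-01  2.48865464e-01]
 [ 7.52758528e-04  2.54385552e-01 -9.67102592e-01]]
pad 0.85 [430.  166.5] [ 0.4315 -0.2071  0.    ]
pad 0.84 [303.1 152.5] [ 0.5757 -0.1933  0.    ]
tab 0.83 [291.2  61.6] [ 0.6018 -0.2804  0.046 ]
tab 0.73 [487.1 244.2] [ 0.3646 -0.144   0.046 ]
tab 0.53 [260.5 278.6] [ 0.5939 -0.0549  0.046 ]
foot_spot 0.57 [263.3 276. ] [ 0.5946 -0.033  -0.    ]
sleeve_top 0.93 [249.  299.4] [ 0.6006 -0.0375  0.062 ]
grip 0.73 [195.3 320.5] [ 0.6359 -0.051   0.128 ]
olive_jar 0.94 [178.3  95.8] [ 0.7193 -0.2259  0.    ]
```

View pics/w1.png

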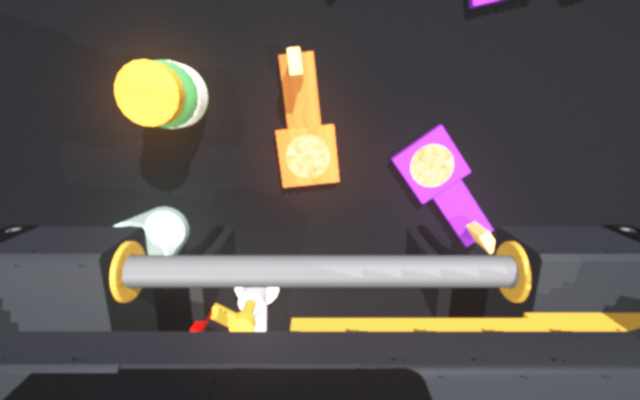

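The wrist view shows the brown pad with its plate corners at about (275,128), (334,124), (340,183) and (282,188), the cork at (308,157), and the tab top at (293,60).

```bash
cat >> h.py <<'E'
def padfit(p,verbose=1):
    "pad pose from cut_out region: fit rendered outline (plate+tail at z=.01) by IoU"
    from scipy.optimize import minimize
    L=models.cut_out(p,"pad");best=None
    hsv=cv2.cvtColor(p["frame"],cv2.COLOR_BGR2HSV)
    for o in L:
        m=np.array(o["region"]);h=np.median(hsv[...,0][m]);print("reg",round(o["confidence"],2),m.sum(),"hue",h,np.round(np.array(o["extent"])*[640,400,640,400]))
        if h<40 and m.sum()>500 and best is None: best=m
    return best
def proj(p,X):
    K=np.array(p["intrinsics"]);R=np.array(p["orientation"]);q=(np.atleast_2d(X)-p["eye"])@R@K.T;return q[:,:2]/q[:,2:]
def fit(p,m,x0):
    from scipy.optimize import minimize
    out=np.array([[-32,32],[32,32],[32,-32],[18,-32],[18,-107],[-18,-107],[-18,-32],[-32,-32]])/1000
    tab=np.array([[sx*.006,-.095+sy*.012,z] for sx in(-1,1) for sy in(-1,1) for z in(.01,.046)])
    def mask(x):
        c,s=np.cos(x[2]),np.sin(x[2]);R=np.array([[c,-s],[s,c]]);im=np.zeros((1600,2560),np.uint8)
        for z in(0,.01):
            cv2.fillPoly(im,[np.int32(np.round(4*proj(p,np.c_[out@R.T+x[:2],np.full(8,z)])))],1)
        h=cv2.convexHull(np.int32(4*proj(p,np.c_[tab[:,:2]@R.T+x[:2],tab[:,2]])));cv2.fillPoly(im,[h],1);return im
    M=cv2.resize(m.astype(np.uint8),(2560,1600),interpolation=cv2.INTER_NEAREST)
    def f(x):
        k=mask(x);return 1-(k&M).sum()/(k|M).sum()
    r_=minimize(f,x0,method="Nelder-Mead",options=dict(initial_simplex=np.array(x0)+np.array([[0,0,0],[.008,0,0],[0,.008,0],[0,0,.08]]),maxiter=120));return r_.x,1-r_.fun
E
python3 - <<'E'
from h import *
p=imaging.capture("wrist")
for c in [(275,128),(334,124),(340,183),(282,188),(308,157)]: print(np.round(atz(p,(c[0]/640,c[1]/400),.01),4))
m=padfit(p);x,i=fit(p,m,[.575,-.19,.25]);print(x,np.degrees(x[2]),i,"tab",x[:2]+.095*np.array([np.sin(x[2]),-np.cos(x[2])]))
E
```

```text
[ 0.6101 -0.2145  0.01  ]
[ 0.5488 -0.2315  0.01  ]
[ 0.5285 -0.1695  0.01  ]
[ 0.5911 -0.1507  0.01  ]
[ 0.5693 -0.191   0.01  ]
reg 0.97 5812 hue 22.0 [276.  45.  63. 144.]
reg 0.58 5715 hue 147.0 [391. 129. 103. 126.]
reg 0.53 177 hue 141.0 [470.   0.  35.   9.]
[ 0.56862464 -0.1907934   0.31504182] 18.050566926619034 0.9533117069765532 tab [ 0.59806098 -0.28111782]
```

Call:
{"api": "apply_moves", "payload": {"moves": [[[0, 0, 0], -6.3], [[0.037, -0.0036, 0.02], 0], [[0.037, -0.0036, 0.02], 0], [[0.0365, -0.0037, 0.02], 0], [[0, 0, 0.02], 0]], "hand": 0.06}}

```text
time_s: 6.07
tcp_pos: [0.5992, -0.2851, 0.1414]
ee_rot: [[0.304, -0.953, 0.002], [-0.953, -0.304, -0.002], [0.002, -0.001, -1.0]]
wrist_force: [1.7, -0.5, -0.0]
gripper_width: 0.727
gripper_force: 0.0
```

Call:
{"api": "apply_moves", "payload": {"moves": [[[0, 0, 0.035], 0], [[0, 0, 0.03], 0], [[0, 0, 0], 0]]}}

```text
time_s: 6.32
tcp_pos: [0.5925, -0.2789, 0.0707]
ee_rot: [[0.306, -0.952, -0.013], [-0.952, -0.306, 0.005], [-0.009, 0.011, -1.0]]
wrist_force: [-1.0, 0.3, -1.3]
gripper_width: 0.695
gripper_force: 0.0
```

```bash
python3 - <<'E'
from h import *
s=r.sense();print(s["tcp_pos"],s["ee_rot"][:,0],s["wrist_force"])
a=imaging.capture("scene");b=imaging.capture("side")
for p in(a,b):cands(p,["tab"])
c=np.hstack([cv2.resize(a["frame"][175:295,160:300],(392,336)),cv2.resize(b["frame"][205:325,270:410],(392,336))])
cv2.imwrite("pics/crop2.png",c)
E
```

```text
[ 0.5925264  -0.27893377  0.07068784] [ 0.30551306 -0.95214802 -0.00871282] [-0.98232232  0.27960984 -1.33927117]
tab 0.93 [146.5 282.2] [ 0.6737 -0.4395  0.046 ]
tab 0.88 [128.9 179.5] [ 0.3319 -0.4488  0.046 ]
tab 0.65 [243.2 160.5] [ 0.3624 -0.1405  0.046 ]
tab 0.95 [330.2 282.7] [ 0.5963 -0.2808  0.046 ]
tab 0.91 [379.7 346.6] [ 0.6683 -0.4492  0.046 ]
tab 0.87 [193.  366.2] [ 0.3397 -0.4597  0.046 ]
```

View pics/crop2.png

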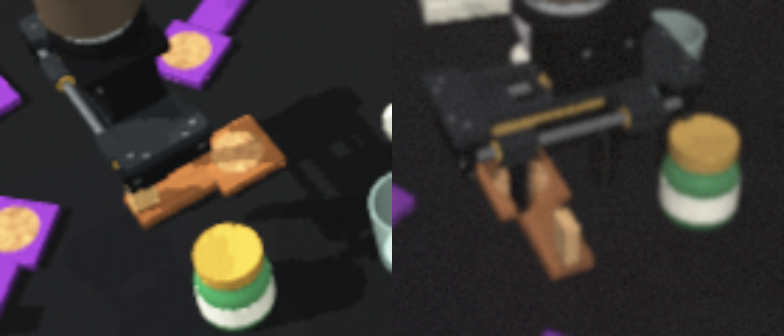

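The crop shows the open fingers straddling the tab from above, with the left finger beyond the tail, and the jar is clear. I let the arm settle before descending.

Call:
{"api": "apply_moves", "payload": {"moves": [[[0, 0, 0], 0], [[0, 0, 0], 0], [[0, 0, 0], 0]]}}

```text
time_s: 6.77
tcp_pos: [0.5981, -0.2802, 0.0799]
ee_rot: [[0.308, -0.951, 0.003], [-0.951, -0.308, -0.001], [0.002, -0.003, -1.0]]
wrist_force: [0.6, -0.8, 0.4]
gripper_width: 0.689
gripper_force: 0.0
```

Call:
{"api": "apply_moves", "payload": {"moves": [[[0, 0, 0.02], 0], [[0, 0, 0.02], 0], [[0, 0, 0.015], 0], [[0, 0, 0.007], 0], [[0, 0, 0], 0]]}}

```text
time_s: 7.18
tcp_pos: [0.5963, -0.2798, 0.0147]
ee_rot: [[0.307, -0.952, -0.003], [-0.952, -0.307, 0.001], [-0.002, 0.003, -1.0]]
wrist_force: [0.0, 0.3, -0.1]
gripper_width: 0.69
gripper_force: 0.0
```

Call:
{"api": "apply_moves", "payload": {"moves": [[[0, 0, 0], 0], [[0, 0, 0], 0], [[0, 0, 0], 0], [[0, 0, 0], 0], [[0, 0, 0], 0]], "hand": 0.0}}

```text
time_s: 7.6
tcp_pos: [0.5977, -0.2803, 0.0169]
ee_rot: [[0.308, -0.952, 0.001], [-0.952, -0.308, -0.0], [0.001, -0.001, -1.0]]
wrist_force: [0.4, 0.0, 0.5]
gripper_width: 0.396
gripper_force: 0.0
```

```bash
python3 - <<'E'
from h import *
s=r.sense();print(s["tcp_pos"],s["ee_rot"][:,0],s["wrist_force"],s["gripper_width"]*87,s["gripper_force"])
p=imaging.capture("wrist");a=imaging.capture("scene");b=imaging.capture("side")
cands(p,["pad","sleeve_top","foot_spot","grip"])
m=padfit(b)
x,i=fit(b,m,[.5686,-.19,.31]);print(x,i)
E
```

```text
[ 0.5977302  -0.28026141  0.01693635] [ 3.07534243e-01 -9.51536742e-01  7.19909244e-04] [0.36133571 0.02549586 0.4696155 ] 34.42574465549081 0.0
pad 0.8 [418.3  20.6] [ 0.5867 -0.3981  0.    ]
reg 0.9 287 hue 14.0 [309. 273.  32.  29.]
reg 0.9 1959 hue 139.0 [313. 321.  77.  47.]
reg 0.63 1079 hue 139.0 [225. 249.  52.  47.]Traceback (most recent call last):
  File "<stdin>", line 6, in <module>
  File "h.py", line 34, in fit
    M=cv2.resize(m.astype(np.uint8),(2560,1600),interpolation=cv2.INTER_NEAREST)
                 ^^^^^^^^
AttributeError: 'NoneType' object has no attribute 'astype'
```

Call:
{"api": "apply_moves", "payload": {"moves": [[[0, 0, 0], 0], [[0, 0, 0], 0], [[0, 0, 0], 0], [[0, 0, 0], 0], [[0, 0, 0], 0]]}}

```text
time_s: 8.42
tcp_pos: [0.5975, -0.2802, 0.0162]
ee_rot: [[0.308, -0.952, 0.0], [-0.952, -0.308, -0.0], [0.0, -0.0, -1.0]]
wrist_force: [1.3, 0.5, 1.0]
gripper_width: 0.134
gripper_force: 30.0
```

```bash
cat > disc.py <<'E'
from h import *
from scipy.optimize import least_squares
th=np.linspace(0,2*np.pi,72)
def ext(p,x):
    P=np.vstack([proj(p,np.c_[x[0]+.026*np.cos(th),x[1]+.026*np.sin(th),np.full(72,z)]) for z in(x[2],x[2]+.009)])
    return np.array([P[:,0].min(),P[:,0].max(),P[:,1].max()])
def edge(pr,i0,step):   # half-level crossing from bright outward
    hi=pr[i0];i=i0
    while 1:
        n=i+step
        t=(hi+20)/2
        if pr[n]<t: return i+step*(pr[i]-t)/(pr[i]-pr[n])+.5
        i=n
def meas(g,c,r0):
    L=[];R=[]
    for rr in range(r0-3,r0+5):
        L.append(edge(g[rr],c,-1));R.append(edge(g[rr],c,1))
    b=[edge(g[:,c+k],r0,1) for k in(-2,-1,0,1,2)]
    return np.round([min(L),max(R),max(b)],2),np.round(L,1),np.round(R,1)
E
python3 - <<'E'
from disc import *
s=r.sense();print(s["gripper_width"]*87,s["gripper_force"])
a=imaging.capture("scene");b=imaging.capture("side")
M=[]
for n,p,c,r0 in(("scene",a,306,221),("side",b,322,228)):
    g=cv2.imread(f"pics/{n}0.png").min(2).astype(float)
    print(g[r0-10:r0+12,c].astype(int));m=meas(g,c,r0);print(n,m);M.append(m[0])
f=lambda x:np.r_[ext(a,x)-M[0],ext(b,x)-M[1]]
for z in(None,.017):
    if z is None: q=least_squares(f,[.6,-.038,.017]);print(q.x,q.fun)
    else: q=least_squares(lambda y:f([*y,z]),[.6,-.038]);print(q.x,q.fun)
E
```

```text
11.686643896818904 29.97590906918049
[ 19  28  58  58 144 165 161 159 117 198 242 247 247 247 231 193 118  50
  33  34  32  34]
scene (array([295.85, 317.39, 227.33]), array([296.1, 295.9, 296.5, 297. , 297.5, 298.1, 298.9, 300. ]), array([317.3, 317.4, 317. , 316.5, 316. , 315.5, 314.2, 312.9]))
[159 157 157 153 155 150 132 119 157 190 201 200 191 173 129  73  39  35
  32  39  33  39]
side (array([311.81, 332.42, 232.83]), array([311.8, 312.4, 313. , 313.6, 314.2, 315. , 316.1, 317. ]), array([332.4, 332. , 331.3, 330.8, 330.2, 329.4, 328. , 326.9]))
[ 0.59964272 -0.03280003  0.01791979] [ 0.39623415 -0.75756713  1.08851355  0.47847214 -1.29355747 -0.919814  ]
[ 0.59944993 -0.03255274] [ 0.48107543 -0.68636671  1.22734953  0.40788929 -1.37634494 -0.69789953]
```

Call:
{"api": "apply_moves", "payload": {"moves": [[[-0.0138, -0.0078, 0], 0], [[-0.0138, -0.0078, 0], 0], [[-0.0138, -0.0078, 0], 0], [[-0.0138, -0.0078, 0], 0], [[-0.0138, -0.0078, 0], 0]]}}

```text
time_s: 8.93
tcp_pos: [0.6133, -0.201, 0.0162]
ee_rot: [[0.308, -0.951, -0.0], [-0.951, -0.308, -0.0], [0.0, 0.0, -1.0]]
wrist_force: [-0.6, -1.8, 1.0]
gripper_width: 0.136
gripper_force: 30.0
```

Call:
{"api": "apply_moves", "payload": {"moves": [[[-0.0138, -0.0078, 0], 0], [[-0.0138, -0.0078, 0], 0], [[-0.0138, -0.0078, 0], 0], [[-0.0138, -0.0078, 0], 0], [[-0.0134, -0.0077, 0], 0]]}}

```text
time_s: 9.35
tcp_pos: [0.6292, -0.1236, 0.0162]
ee_rot: [[0.308, -0.951, -0.0], [-0.951, -0.308, -0.0], [0.0, 0.0, -1.0]]
wrist_force: [-0.5, -1.7, 1.8]
gripper_width: 0.134
gripper_force: 30.0
```

Call:
{"api": "apply_moves", "payload": {"moves": [[[0, 0, 0], 0], [[0, 0, 0], 0], [[0, 0, 0], 0], [[0, 0, 0], 0]]}}

```text
time_s: 9.68
tcp_pos: [0.6293, -0.1253, 0.0162]
ee_rot: [[0.307, -0.952, 0.001], [-0.952, -0.307, 0.0], [-0.0, -0.001, -1.0]]
wrist_force: [-0.6, 1.4, 1.5]
gripper_width: 0.135
gripper_force: 30.0
```

```bash
python3 - <<'E'
from h import *
s=r.sense();print(s["tcp_pos"],s["ee_rot"][:,0],s["wrist_force"],s["gripper_width"]*87)
a=imaging.capture("scene");b=imaging.capture("side")
for p in(a,b):cands(p,["pad","sleeve_top","foot_spot","tumbler"])
c=np.hstack([cv2.resize(a["frame"][155:275,230:370],(392,336)),cv2.resize(b["frame"][155:275,260:400],(392,336))])
cv2.imwrite("pics/crop3.png",c)
E
```

```text
[ 0.6292903  -0.12525212  0.01622286] [ 3.07021093e-01 -9.51702702e-01 -1.26732791e-04] [-0.61247687  1.407649    1.49098478] 11.776043218946104
pad 0.87 [229.4 194.8] [ 0.4327 -0.2012  0.    ]
pad 0.85 [165.3 260.4] [ 0.5926 -0.3965  0.    ]
pad 0.73 [148.5 214. ] [ 0.4292 -0.4192  0.    ]
sleeve_top 0.66 [305.2 208.5] [ 0.596  -0.0339  0.062 ]
sleeve_top 0.15 [305.8 206.7] [ 0.5909 -0.0307  0.062 ]
foot_spot 0.86 [307.9 226.2] [ 0.6055 -0.0313  0.    ]
foot_spot 0.73 [309.1 224.4] [ 0.6009 -0.0265  0.    ]
tumbler 0.81 [305.1 264.8] [ 0.7163 -0.0743  0.    ]
tumbler 0.67 [308.2 211. ] [ 0.5573 -0.0149  0.    ]
pad 0.81 [261.7 283.1] [ 0.4418 -0.2211  0.    ]
pad 0.71 [247.2 357.6] [ 0.4238 -0.4174  0.    ]
pad 0.56 [323.8 235.1] [ 0.6038 -0.0498  0.    ]
sleeve_top 0.55 [323.9 212.8] [ 0.6058 -0.032   0.062 ]
foot_spot 0.95 [323.7 235.3] [ 0.6035 -0.0509  0.    ]
tumbler 0.88 [366.4 243.3] [ 0.7141 -0.0962  0.    ]
tumbler 0.16 [310.1 164.2] [ 0.593   0.3903 -0.    ]
```

View pics/crop3.png

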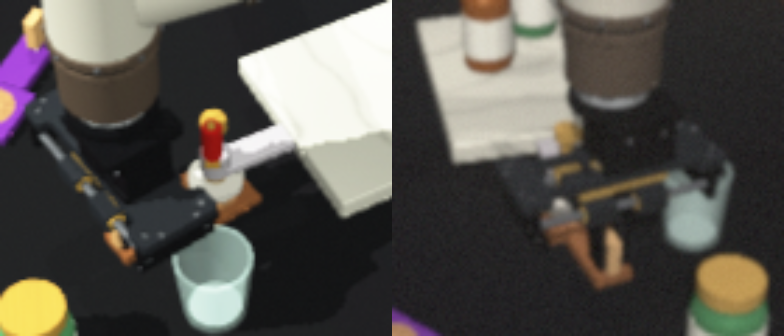

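The crop shows the plate beneath the white foot, the tab still held and the tumbler clear. The hand hides the details, so I release, lift and look from above.

Call:
{"api": "apply_moves", "payload": {"moves": [[[0, 0, 0], 0], [[0, 0, 0], 0], [[0, 0, 0], 0], [[0, 0, 0], 0], [[0, 0, 0], 0]], "hand": 0.034}}

```text
time_s: 10.6
tcp_pos: [0.6288, -0.1253, 0.0159]
ee_rot: [[0.308, -0.952, -0.001], [-0.952, -0.308, -0.0], [-0.0, 0.001, -1.0]]
wrist_force: [-0.0, -0.5, -0.5]
gripper_width: 0.369
gripper_force: 0.0
```

Call:
{"api": "apply_moves", "payload": {"moves": [[[0, 0, -0.01], 0], [[0, 0, -0.03], 0], [[0, 0, -0.04], 0], [[0, 0, -0.04], 0], [[0, 0, -0.04], 0]]}}

```text
time_s: 11.02
tcp_pos: [0.6287, -0.1253, 0.1787]
ee_rot: [[0.308, -0.951, 0.0], [-0.951, -0.308, -0.0], [0.0, 0.0, -1.0]]
wrist_force: [1.0, -0.3, -0.5]
gripper_width: 0.392
gripper_force: 0.0
```

Call:
{"api": "apply_moves", "payload": {"moves": [[[0, 0, -0.04], 0], [[-0.025, 0, 0], 0], [[-0.025, 0, 0], 0], [[0, 0, 0], 0], [[0, 0, 0], 0]]}}

```text
time_s: 11.43
tcp_pos: [0.6134, -0.0768, 0.2173]
ee_rot: [[0.309, -0.951, 0.001], [-0.951, -0.309, 0.0], [0.0, -0.001, -1.0]]
wrist_force: [-0.1, -0.3, -0.4]
gripper_width: 0.389
gripper_force: 0.0
```

```bash
python3 - <<'E'
from h import *
s=r.sense();print(s["tcp_pos"],s["ee_rot"][:,0],s["wrist_force"],s["gripper_width"]*87)
p=imaging.capture("wrist");cv2.imwrite("pics/w2.png",p["frame"]);a=imaging.capture("scene");b=imaging.capture("side")
for q in(p,a,b):cands(q,["pad","tab","sleeve_top","foot_spot","grip","screw"])
m=padfit(p)
if m is not None: print(fit(p,m,[.6,-.035,.31]))
E
```

```text
[ 0.61343836 -0.07678078  0.21733976] [ 3.09383508e-01 -9.50937310e-01  2.77910485e-04] [-0.08796464 -0.29066257 -0.4380608 ] 33.84135529660978
pad 0.8 [516.4 107.1] [ 0.4343 -0.2064  0.    ]
pad 0.63 [317.7 206.8] [ 0.6026 -0.0342  0.    ]
tab 0.98 [578.8 188.8] [ 0.3637 -0.1462  0.046 ]
tab 0.78 [319.7 121.2] [ 0.6309 -0.1289  0.046 ]
sleeve_top 0.63 [320.1 224.4] [ 0.6001 -0.0356  0.062 ]
grip 0.84 [281.5 227.3] [ 0.6352 -0.0464  0.128 ]
screw 0.75 [319.4 124.4] [ 0.631  -0.1287  0.099 ]
screw 0.65 [322.8 242.3] [ 0.5968 -0.0331  0.099 ]
pad 0.98 [227.8 198. ] [ 0.4426 -0.2077  0.    ]
pad 0.96 [306.  226.8] [ 0.6057 -0.0366  0.    ]
pad 0.55 [148.4 213.1] [ 0.4259 -0.419   0.    ]
tab 0.81 [140.8 279.9] [ 0.6632 -0.4512  0.046 ]
tab 0.7 [272.9 229.4] [ 0.6211 -0.126   0.046 ]
tab 0.69 [242.9 158.2] [ 0.3533 -0.1393  0.046 ]
sleeve_top 0.84 [306.  209.5] [ 0.5999 -0.0331  0.062 ]
foot_spot 0.95 [305.1 227.2] [ 0.6062 -0.0392  0.    ]
foot_spot 0.69 [308.  196.8] [ 5.096e-01 -1.000e-04  0.000e+00]
foot_spot 0.34 [304.5 208.3] [ 0.5453 -0.0214  0.    ]
grip 0.4 [307.8 206.7] [ 0.645
[... 151 characters left out ...]
-0.4193  0.    ]
pad 0.77 [334.6 340.7] [ 0.5934 -0.3944  0.    ]
tab 0.79 [337.  237.5] [ 0.6307 -0.1232  0.046 ]
tab 0.68 [380.4 346.2] [ 0.6697 -0.4485  0.046 ]
tab 0.66 [192.1 361.7] [ 0.3363 -0.4507  0.046 ]
sleeve_top 0.56 [322.1 213.1] [ 0.6008 -0.033   0.062 ]
sleeve_top 0.2 [337.7 195.1] [0.6546 0.0568 0.062 ]
foot_spot 0.76 [325.2 232.4] [ 0.6089 -0.0379  0.    ]
foot_spot 0.46 [324.8 202.2] [0.6227 0.1193 0.    ]
grip 0.68 [338.5 195. ] [ 0.6418 -0.0512  0.128 ]
screw 0.87 [325.  201.9] [ 0.6083 -0.0356  0.099 ]
reg 0.67 6984 hue 147.0 [483.  61. 105. 140.]
reg 0.62 3852 hue 20.0 [290. 108.  60. 132.]
(array([ 0.59994999, -0.03789624,  0.30905753]), np.float64(0.6543287327478042))
```

View pics/w2.png

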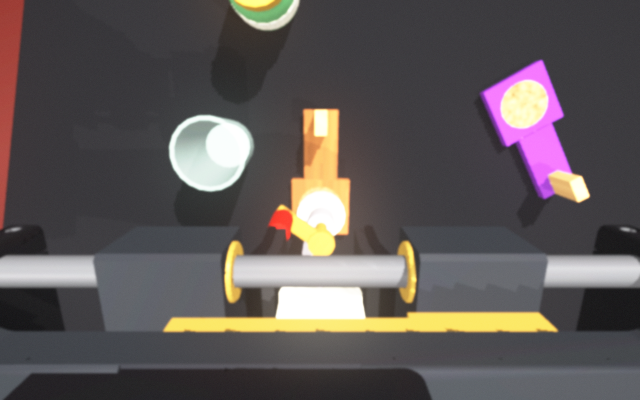

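The overhead view shows the plate at columns 292–349 and rows 179–235, with the white disc centred near (322,212) on it. The red grip is at (282,222). I now measure the disc against the plate exactly.

```bash
python3 - <<'E'
from h import *
p=imaging.capture("wrist");f=p["frame"].astype(int)
w=(f.min(2)>150)
hsv=cv2.cvtColor(p["frame"],cv2.COLOR_BGR2HSV)
for rr in range(184,238,4):
    c=np.where(w[rr,285:360])[0]+285; o=np.where((f[rr,280:365].max(1)>110))[0]+280
    print(rr,c.min() if len(c) else 0,c.max() if len(c) else 0,o.min(),o.max())
col=f[160:240,300].max(1);print(col[::2]); col=f[160:240,345].max(1);print(col)
col=f[180:215,322];print(col.min(1))
for nm,c,z in[("plateL",(291.5,207),.01),("plateR",(349.5,207),.01),("platebot",(345,235.5),.01),("platetop",(345,179),.01)]: print(nm,np.round(atz(p,(c[0]/640,c[1]/400),z),4))
E
```

```text
184 0 0 290 350
188 316 325 290 350
192 306 333 290 350
196 303 337 290 350
200 301 340 290 350
204 299 343 290 350
208 297 344 280 350
212 296 345 280 350
216 296 346 280 350
220 299 345 280 349
224 306 345 280 349
228 310 343 280 349
232 328 340 285 349
236 331 334 285 348
[ 75  74  76  78  77  79  79  81  85 151 248 253 253 253 253 254 254 254
 254 254 254 255 255 255 255 255 255 255 255 255 255 255 255 255 255 255
 255 255 255 254]
[ 89  86  87  89  88  89  90  91  89  92  91  91  93  91  93  94  95 104
 148 216 248 254 254 255 255 255 255 255 255 255 255 255 255 255 255 255
 255 255 255 255 255 255 255 255 255 255 255 255 255 255 255 255 255 255
 255 255 255 255 255 255 255 255 255 255 255 255 255 255 255 255 255 255
 255 255 253 230 157 110 103 104]
[119 122 123 123 124 123 126 132 149 168 187 211 239 253 255 255 255 255
 255 255 255 255 255 255 255 255 255 255 254 252 250 250 251 251 253]
plateL [ 0.6316 -0.029   0.01  ]
plateR [ 0.5697 -0.049   0.01  ]
platebot [ 0.5634 -0.0152  0.01  ]
platetop [ 0.5849 -0.0778  0.01  ]
```

```bash
python3 - <<'E'
from disc import *
p=imaging.capture("wrist")
for z in(.021,.024,.026,.028): print(z,np.round(atz(p,(321.3/640,213.3/400),z),4))
def top(x):
    P=np.vstack([proj(p,np.c_[x[0]+.026*np.cos(th),x[1]+.026*np.sin(th),np.full(72,z)]) for z in(.017,.026)]);return np.array([P[:,0].min(),P[:,0].max(),P[:,1].min()])
q=least_squares(lambda x:top(x)-[295.8,346.8,187.5],[.6,-.035]);print(q.x,q.fun)
x,e=0,0
E
```

```text
0.021 [ 0.5986 -0.0356  0.021 ]
0.024 [ 0.5989 -0.0365  0.024 ]
0.026 [ 0.5991 -0.0371  0.026 ]
0.028 [ 0.5993 -0.0377  0.028 ]
[ 0.59929517 -0.03759365] [ 1.38419221 -1.38576712 -0.05135583]
```

The pad is centred: plate at about (0.600,-0.038), disc axis at about (0.599,-0.037). I go for the crank grip next.

```bash
python3 - <<'E'
from h import *
for k in range(2):
    P=[imaging.capture(n) for n in("wrist","scene","side")]
    R=[]
    for p,px in zip(P,((282,225),(306,205),(338,195))):
        L=models.place_of(p,"grip")
        L=[o for o in L if np.hypot(*(np.array(o["at"])*[640,400]-px))<15]
        if L: R.append(ray(p,L[0]["at"]));print(np.array(L[0]["at"])*[640,400])
    if len(R)>1:print(tri(R))
    # red blob
    for p,z in zip(P,(.128,.123,.123)):
        h=cv2.cvtColor(p["frame"],cv2.COLOR_BGR2HSV);m=((h[...,0]<6)|(h[...,0]>174))&(h[...,1]>170)&(h[...,2]>100)
        m[:, :250]=0;m[:,380:]=0;m[:150]=0;m[250:]=0
        y,x=np.where(m);print(len(x),x.min(),x.max(),y.min(),y.max(),np.round([x.mean(),y.mean()],1),np.round(atz(p,((x.mean()+.5)/640,(y.mean()+.5)/400),z),4))
E
```

```text
[281.792 226.8  ]
[307.2  206.08]
[336.384 192.12 ]
(array([ 0.63799689, -0.04336551,  0.12730715]), [np.float64(0.005084221525215614), np.float64(0.004158471331791298), np.float64(0.004294269732920026)])
340 270 291 212 240 [281.8 222.4] [ 0.6359 -0.0515  0.128 ]
80 301 309 200 212 [305.1 205.4] [ 0.6376 -0.0445  0.123 ]
47 335 338 191 202 [336.5 196.4] [ 0.6379 -0.052   0.123 ]
[282.688 227.4  ]
[307.392 204.   ]
[339.52 194.32]
(array([ 0.63938244, -0.04435138,  0.12727332]), [np.float64(0.005781227714063029), np.float64(0.004796657899735632), np.float64(0.006062408261437335)])
339 270 291 212 240 [281.9 222.4] [ 0.6358 -0.0515  0.128 ]
80 301 309 200 212 [305.1 205.4] [ 0.6376 -0.0445  0.123 ]
48 335 338 191 202 [336.5 196.5] [ 0.6379 -0.0526  0.123 ]
```

Call:
{"api": "apply_moves", "payload": {"moves": [[[-0.0105, -0.0162, 0], 0], [[-0.0104, -0.0162, 0], 0], [[0, 0, 0.02], 0], [[0, 0, 0.02], 0], [[0, 0, 0], 0]], "hand": 0.044}}

```text
time_s: 13.65
tcp_pos: [0.6356, -0.0474, 0.1716]
ee_rot: [[0.307, -0.952, -0.009], [-0.952, -0.307, 0.0], [-0.003, 0.008, -1.0]]
wrist_force: [-0.9, -0.8, -1.3]
gripper_width: 0.503
gripper_force: 0.0
```

Call:
{"api": "apply_moves", "payload": {"moves": [[[0, 0, 0.015], 0], [[0, 0, 0.015], 0], [[0, 0, 0.015], 0], [[0, 0, 0.01], 0], [[0, 0, 0.005], 0]]}}

```text
time_s: 14.07
tcp_pos: [0.6377, -0.048, 0.1152]
ee_rot: [[0.307, -0.952, -0.002], [-0.952, -0.307, -0.0], [-0.0, 0.002, -1.0]]
wrist_force: [0.5, -0.3, -0.8]
gripper_width: 0.51
gripper_force: 0.0
```

Call:
{"api": "apply_moves", "payload": {"moves": [[[0, 0, 0], 0], [[0, 0, 0], 0], [[0, 0, 0], 0]]}}

```text
time_s: 14.32
tcp_pos: [0.6389, -0.0479, 0.1174]
ee_rot: [[0.308, -0.951, 0.002], [-0.951, -0.308, -0.0], [0.001, -0.002, -1.0]]
wrist_force: [-0.1, -1.0, -0.1]
gripper_width: 0.504
gripper_force: 0.0
```

```bash
python3 - <<'E'
from h import *
s=r.sense();print(s["tcp_pos"],s["wrist_force"],s["gripper_width"]*87)
a=imaging.capture("scene");b=imaging.capture("side")
c=np.hstack([cv2.resize(a["frame"][155:245,250:370],(392,294)),cv2.resize(b["frame"][155:245,280:400],(392,294))])
cv2.imwrite("pics/crop4.png",c)
E
```

```text
[ 0.63893223 -0.04789314  0.11736416] [-0.11877613 -1.03841379 -0.10726536] 43.82012139491272
```

View pics/crop4.png

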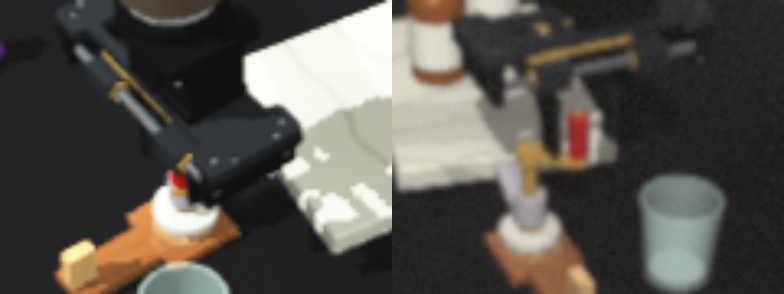

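The side crop shows the red grip standing between the fingers, with the left finger just left of it and the tips above the crank arm. Closing now.

Call:
{"api": "apply_moves", "payload": {"moves": [[[0, 0, 0], 0], [[0, 0, 0], 0], [[0, 0, 0], 0], [[0, 0, 0], 0], [[0, 0, 0], 0]], "hand": 0.0}}

```text
time_s: 14.83
tcp_pos: [0.6381, -0.0479, 0.1162]
ee_rot: [[0.308, -0.952, -0.0], [-0.952, -0.308, -0.0], [-0.0, 0.0, -1.0]]
wrist_force: [-1.9, -0.3, 0.8]
gripper_width: 0.213
gripper_force: 1.2
```

Call:
{"api": "apply_moves", "payload": {"moves": [[[0, 0, 0], 0], [[0, 0, 0], 0], [[0, 0, 0], 0], [[0, 0, 0], 0], [[0, 0, 0], 0]]}}

```text
time_s: 15.25
tcp_pos: [0.638, -0.0479, 0.1162]
ee_rot: [[0.308, -0.952, -0.0], [-0.952, -0.308, -0.0], [-0.0, 0.0, -1.0]]
wrist_force: [-1.0, 1.2, 1.3]
gripper_width: 0.199
gripper_force: 30.0
```

```bash
cat > read.py <<'E'
from h import *
C=np.array([.5994,-.037])
F=[]
for k in range(6):
    s=r.sense();F.append(s["wrist_force"]);imaging.capture("side") if k<5 else 0
s=r.sense();F=np.mean(F,0);d=s["tcp_pos"][:2]-C;th=np.arctan2(d[1],d[0]);t=np.array([np.sin(th),-np.cos(th)]);n=d/np.hypot(*d)
print("t",round(s["time_s"],2),"tcp",np.round(s["tcp_pos"],4),"R",round(np.hypot(*d),4),"ang",round(np.degrees(th),1),"F",np.round(F,2),"Ftan",round(F[:2]@t,2),"Frad",round(F[:2]@n,2),"w",round(s["gripper_width"]*87,1),s["gripper_force"])
import sys
if len(sys.argv)>1:
    step=float(sys.argv[2]);cnt=int(sys.argv[1]);R=s["ee_rot"]
    a0=np.radians(float(sys.argv[3])) if len(sys.argv)>3 else th
    for i in range(cnt):
        d=.04*np.array([np.cos(a0-(i+1)*step)-np.cos(a0-i*step),np.sin(a0-(i+1)*step)-np.sin(a0-i*step),0]);d[2]=-.002*step
        print(np.round(R.T@d,4)[:3].tolist())
E
python3 read.py 15 .1
```

```text
t 15.5 tcp [ 0.638  -0.0479  0.1162] R 0.0401 ang -15.7 F [-1.24  0.33  1.14] Ftan 0.02 Frad -1.28 w 16.9 30.00002588611096
[0.0032, 0.0024, 0.0002]
[0.003, 0.0027, 0.0002]
[0.0027, 0.003, 0.0002]
[0.0024, 0.0032, 0.0002]
[0.002, 0.0034, 0.0002]
[0.0017, 0.0036, 0.0002]
[0.0013, 0.0038, 0.0002]
[0.0009, 0.0039, 0.0002]
[0.0005, 0.004, 0.0002]
[0.0001, 0.004, 0.0002]
[-0.0003, 0.004, 0.0002]
[-0.0007, 0.0039, 0.0002]
[-0.0011, 0.0039, 0.0002]
[-0.0014, 0.0037, 0.0002]
[-0.0018, 0.0036, 0.0002]
```

Call:
{"api": "apply_moves", "payload": {"moves": [[[0.0032, 0.0024, 0.0002], 0], [[0.003, 0.0027, 0.0002], 0], [[0.0027, 0.003, 0.0002], 0], [[0.0024, 0.0032, 0.0002], 0], [[0.002, 0.0034, 0.0002], 0]]}}

```text
time_s: 15.92
tcp_pos: [0.6275, -0.065, 0.115]
ee_rot: [[0.307, -0.952, -0.001], [-0.952, -0.307, 0.001], [-0.001, 0.001, -1.0]]
wrist_force: [-3.7, 3.6, 4.1]
gripper_width: 0.197
gripper_force: 30.0
```

```bash
python3 read.py
```

```text
t 16.17 tcp [ 0.6274 -0.065   0.115 ] R 0.0396 ang -45.0 F [-3.76  3.04  3.02] Ftan 0.51 Frad -4.81 w 17.0 30.000157803297043
```

Call:
{"api": "apply_moves", "payload": {"moves": [[[0.0015, 0.0036, 0.0001], 0], [[0.0011, 0.0038, 0.0001], 0], [[0.0007, 0.0039, 0.0001], 0], [[0.0003, 0.004, 0.0001], 0], [[-0.0001, 0.004, 0.0001], 0]]}}

```text
time_s: 16.58
tcp_pos: [0.611, -0.0743, 0.1143]
ee_rot: [[0.307, -0.952, 0.001], [-0.952, -0.307, 0.0], [0.0, -0.001, -1.0]]
wrist_force: [-0.6, 2.7, -1.4]
gripper_width: 0.194
gripper_force: 30.0
```

```bash
python3 read.py 10 .1
```

```text
t 16.83 tcp [ 0.6107 -0.0744  0.1142] R 0.0391 ang -73.2 F [-0.89  2.69 -1.4 ] Ftan 0.07 Frad -2.83 w 17.1 29.999813502654433
[-0.0003, 0.004, 0.0002]
[-0.0007, 0.0039, 0.0002]
[-0.0011, 0.0039, 0.0002]
[-0.0014, 0.0037, 0.0002]
[-0.0018, 0.0036, 0.0002]
[-0.0022, 0.0034, 0.0002]
[-0.0025, 0.0031, 0.0002]
[-0.0028, 0.0029, 0.0002]
[-0.0031, 0.0026, 0.0002]
[-0.0033, 0.0023, 0.0002]
```

Call:
{"api": "apply_moves", "payload": {"moves": [[[-0.0004, 0.004, 0.0002], 0], [[-0.0008, 0.0039, 0.0002], 0], [[-0.0011, 0.0038, 0.0002], 0], [[-0.0015, 0.0037, 0.0002], 0], [[-0.0018, 0.0035, 0.0002], 0]]}}

```text
time_s: 17.25
tcp_pos: [0.5909, -0.0749, 0.1134]
ee_rot: [[0.307, -0.952, 0.0], [-0.952, -0.307, 0.0], [0.0, -0.0, -1.0]]
wrist_force: [0.7, 2.9, -5.1]
gripper_width: 0.197
gripper_force: 30.0
```

```bash
python3 read.py 10 .1
```

```text
t 17.5 tcp [ 0.5908 -0.0748  0.1134] R 0.0387 ang -102.8 F [ 0.27  1.94 -4.64] Ftan 0.16 Frad -1.96 w 17.2 29.999922355636954
[-0.0022, 0.0033, 0.0002]
[-0.0025, 0.0031, 0.0002]
[-0.0028, 0.0028, 0.0002]
[-0.0031, 0.0025, 0.0002]
[-0.0033, 0.0022, 0.0002]
[-0.0035, 0.0019, 0.0002]
[-0.0037, 0.0015, 0.0002]
[-0.0038, 0.0011, 0.0002]
[-0.0039, 0.0007, 0.0002]
[-0.004, 0.0003, 0.0002]
```

```bash
cat > plan.py <<'E'
import sys,numpy as np
from scipy.optimize import least_squares
P=np.array([[.638,-.0479],[.6274,-.065],[.6107,-.0744],[.5908,-.0748]]+[list(map(float,a.split(","))) for a in sys.argv[3:]])
q=least_squares(lambda c:np.hypot(*(P-c).T)-.04,[.5994,-.037]);c=q.x
d=P-c;A=np.degrees(np.unwrap(np.arctan2(d[:,1],d[:,0])));print("C",c,"res",np.round(q.fun*1e3,2),"turned",np.round(np.radians(A[0]-A),2))
R=np.array([[.307,-.952,0],[-.952,-.307,0],[0,0,-1.]]);a=np.radians(A[-1]);s=float(sys.argv[2])
for i in range(int(sys.argv[1])):
    f=lambda b:c+.04*np.array([np.cos(b),np.sin(b)])
    v=f(a-s*(i+1))-(P[-1] if i==0 else f(a-s*i));print(np.round(R.T@[*v,-.002*s],4))
E
python3 plan.py 10 .1
```

```text
C [ 0.59989852 -0.03588022] res [-0.05  0.05  0.01 -0.03] turned [0.   0.51 0.99 1.49]
[-0.0022  0.0033  0.0002]
[-0.0026  0.0031  0.0002]
[-0.0028  0.0028  0.0002]
[-0.0031  0.0025  0.0002]
[-0.0033  0.0022  0.0002]
[-0.0035  0.0018  0.0002]
[-0.0037  0.0015  0.0002]
[-0.0038  0.0011  0.0002]
[-0.0039  0.0007  0.0002]
[-0.004   0.0003  0.0002]
```

Call:
{"api": "apply_moves", "payload": {"moves": [[[-0.0024, 0.0033, 0.0004], 0], [[-0.0026, 0.0031, 0.0003], 0], [[-0.0028, 0.0028, 0.0003], 0], [[-0.0031, 0.0025, 0.0003], 0], [[-0.0033, 0.0022, 0.0003], 0]]}}

```text
time_s: 17.92
tcp_pos: [0.5732, -0.0656, 0.1123]
ee_rot: [[0.307, -0.952, 0.0], [-0.952, -0.307, -0.0], [0.0, 0.0, -1.0]]
wrist_force: [0.1, -1.6, -2.3]
gripper_width: 0.196
gripper_force: 30.0
```

```bash
sed -i 's/\[.5994,-.037\]/[.5999,-.0359]/' read.py; python3 read.py 10 .05
```

```text
t 18.17 tcp [ 0.5733 -0.0656  0.1123] R 0.0399 ang -131.8 F [-0.64 -0.51 -2.13] Ftan 0.14 Frad 0.81 w 17.3 30.000014514662325
[-0.0018, 0.001, 0.0001]
[-0.0018, 0.0009, 0.0001]
[-0.0018, 0.0008, 0.0001]
[-0.0019, 0.0007, 0.0001]
[-0.0019, 0.0006, 0.0001]
[-0.0019, 0.0005, 0.0001]
[-0.002, 0.0004, 0.0001]
[-0.002, 0.0003, 0.0001]
[-0.002, 0.0002, 0.0001]
[-0.002, 0.0001, 0.0001]
```

Call:
{"api": "apply_moves", "payload": {"moves": [[[-0.0018, 0.001, 0.0002], 0], [[-0.0018, 0.0009, 0.0002], 0], [[-0.0018, 0.0008, 0.0001], 0], [[-0.0019, 0.0007, 0.0001], 0], [[-0.0019, 0.0006, 0.0001], 0]]}}

```text
time_s: 18.58
tcp_pos: [0.5667, -0.0581, 0.1117]
ee_rot: [[0.307, -0.952, -0.0], [-0.952, -0.307, -0.0], [0.0, 0.0, -1.0]]
wrist_force: [-1.9, -1.1, 1.6]
gripper_width: 0.195
gripper_force: 30.0
```

Call:
{"api": "apply_moves", "payload": {"moves": [[[-0.0019, 0.0005, 0.0001], 0], [[-0.002, 0.0004, 0.0001], 0], [[-0.002, 0.0003, 0.0001], 0], [[-0.002, 0.0002, 0.0001], 0], [[-0.002, 0.0001, 0.0001], 0]]}}

```text
time_s: 19.0
tcp_pos: [0.5621, -0.0489, 0.1111]
ee_rot: [[0.308, -0.952, -0.001], [-0.952, -0.308, -0.0], [-0.0, 0.001, -1.0]]
wrist_force: [-4.9, -1.4, 4.2]
gripper_width: 0.197
gripper_force: 30.0
```

```bash
python3 read.py 10 .05
```

```text
t 19.25 tcp [ 0.5621 -0.0489  0.111 ] R 0.0399 ang -161.1 F [-4.79 -0.72  4.82] Ftan 0.87 Frad 4.76 w 17.1 30.000059721060097
[-0.002, -0.0, 0.0001]
[-0.002, -0.0001, 0.0001]
[-0.002, -0.0002, 0.0001]
[-0.002, -0.0003, 0.0001]
[-0.002, -0.0004, 0.0001]
[-0.0019, -0.0005, 0.0001]
[-0.0019, -0.0006, 0.0001]
[-0.0019, -0.0007, 0.0001]
[-0.0018, -0.0008, 0.0001]
[-0.0018, -0.0009, 0.0001]
```

Call:
{"api": "apply_moves", "payload": {"moves": [[[-0.002, 0.0002, -0.0002], 0], [[-0.002, 0.0001, 0], 0], [[-0.002, 0, 0.0001], 0], [[-0.002, -0.0002, 0.0001], 0], [[-0.002, -0.0003, 0.0001], 0]]}}

```text
time_s: 19.67
tcp_pos: [0.56, -0.039, 0.1106]
ee_rot: [[0.308, -0.952, 0.001], [-0.952, -0.308, 0.0], [-0.0, -0.001, -1.0]]
wrist_force: [-2.7, -0.6, 0.7]
gripper_width: 0.195
gripper_force: 30.0
```

```bash
python3 read.py 10 .05
```

```text
t 19.92 tcp [ 0.56   -0.0391  0.1106] R 0.0401 ang -175.4 F [-2.4   0.45  1.04] Ftan 0.64 Frad 2.36 w 17.2 30.000652433373034
[-0.0019, -0.0005, 0.0001]
[-0.0019, -0.0006, 0.0001]
[-0.0019, -0.0007, 0.0001]
[-0.0018, -0.0008, 0.0001]
[-0.0018, -0.0009, 0.0001]
[-0.0017, -0.001, 0.0001]
[-0.0017, -0.0011, 0.0001]
[-0.0016, -0.0011, 0.0001]
[-0.0016, -0.0012, 0.0001]
[-0.0015, -0.0013, 0.0001]
```

Call:
{"api": "apply_moves", "payload": {"moves": [[[-0.0019, -0.0004, 0.0001], 0], [[-0.0019, -0.0005, 0.0001], 0], [[-0.0019, -0.0007, 0.0001], 0], [[-0.0018, -0.0008, 0.0001], 0], [[-0.0018, -0.0009, 0.0001], 0]]}}

```text
time_s: 20.33
tcp_pos: [0.5603, -0.0293, 0.1102]
ee_rot: [[0.308, -0.952, 0.001], [-0.952, -0.308, 0.0], [0.0, -0.001, -1.0]]
wrist_force: [0.3, 0.2, -0.6]
gripper_width: 0.193
gripper_force: 30.0
```

```bash
python3 read.py 10 .05
```

```text
t 20.58 tcp [ 0.5603 -0.0293  0.1102] R 0.0401 ang 170.6 F [ 0.14  0.49 -0.78] Ftan 0.51 Frad -0.06 w 16.8 30.0004749186337
[-0.0018, -0.001, 0.0001]
[-0.0017, -0.001, 0.0001]
[-0.0016, -0.0011, 0.0001]
[-0.0016, -0.0012, 0.0001]
[-0.0015, -0.0013, 0.0001]
[-0.0015, -0.0014, 0.0001]
[-0.0014, -0.0014, 0.0001]
[-0.0013, -0.0015, 0.0001]
[-0.0012, -0.0016, 0.0001]
[-0.0012, -0.0016, 0.0001]
```

Call:
{"api": "apply_moves", "payload": {"moves": [[[-0.0018, -0.001, 0.0002], 0], [[-0.0017, -0.001, 0.0001], 0], [[-0.0016, -0.0011, 0.0001], 0], [[-0.0016, -0.0012, 0.0001], 0], [[-0.0015, -0.0013, 0.0001], 0]]}}

```text
time_s: 21.0
tcp_pos: [0.563, -0.0199, 0.1097]
ee_rot: [[0.308, -0.952, 0.0], [-0.952, -0.308, -0.0], [0.0, -0.0, -1.0]]
wrist_force: [0.0, -0.8, -1.0]
gripper_width: 0.195
gripper_force: 30.0
```

```bash
python3 read.py 10 .05
```

```text
t 21.25 tcp [ 0.5631 -0.0199  0.1097] R 0.0402 ang 156.5 F [ 0.86 -0.17 -0.47] Ftan 0.19 Frad -0.85 w 17.4 29.999893913045526
[-0.0015, -0.0014, 0.0001]
[-0.0014, -0.0014, 0.0001]
[-0.0013, -0.0015, 0.0001]
[-0.0012, -0.0016, 0.0001]
[-0.0012, -0.0016, 0.0001]
[-0.0011, -0.0017, 0.0001]
[-0.001, -0.0017, 0.0001]
[-0.0009, -0.0018, 0.0001]
[-0.0008, -0.0018, 0.0001]
[-0.0007, -0.0019, 0.0001]
```

Call:
{"api": "apply_moves", "payload": {"moves": [[[-0.0015, -0.0014, 0.0001], 0], [[-0.0014, -0.0014, 0.0001], 0], [[-0.0013, -0.0015, 0.0001], 0], [[-0.0012, -0.0016, 0.0001], 0], [[-0.0012, -0.0016, 0.0001], 0]]}}

```text
time_s: 21.67
tcp_pos: [0.568, -0.0114, 0.1092]
ee_rot: [[0.308, -0.952, -0.0], [-0.952, -0.308, -0.0], [0.0, 0.0, -1.0]]
wrist_force: [1.3, -1.4, -0.2]
gripper_width: 0.198
gripper_force: 30.0
```

```bash
python3 read.py 10 .05
```

```text
t 21.92 tcp [ 0.5681 -0.0113  0.1092] R 0.0402 ang 142.3 F [ 1.34  0.16 -0.5 ] Ftan 0.94 Frad -0.96 w 16.7 29.999861349351704
[-0.0011, -0.0017, 0.0001]
[-0.001, -0.0017, 0.0001]
[-0.0009, -0.0018, 0.0001]
[-0.0008, -0.0018, 0.0001]
[-0.0007, -0.0019, 0.0001]
[-0.0006, -0.0019, 0.0001]
[-0.0005, -0.0019, 0.0001]
[-0.0004, -0.0019, 0.0001]
[-0.0003, -0.002, 0.0001]
[-0.0002, -0.002, 0.0001]
```

Call:
{"api": "apply_moves", "payload": {"moves": [[[-0.001, -0.0017, 0.0001], 0], [[-0.001, -0.0017, 0.0001], 0], [[-0.0009, -0.0018, 0.0001], 0], [[-0.0008, -0.0018, 0.0001], 0], [[-0.0007, -0.0019, 0.0001], 0]]}}

```text
time_s: 22.33
tcp_pos: [0.5749, -0.0044, 0.1086]
ee_rot: [[0.308, -0.952, -0.0], [-0.952, -0.308, -0.0], [-0.0, 0.0, -1.0]]
wrist_force: [-0.3, -0.9, 1.8]
gripper_width: 0.197
gripper_force: 30.0
```

```bash
python3 read.py 10 .05
```

```text
t 22.58 tcp [ 0.5751 -0.0043  0.1087] R 0.0402 ang 128.1 F [0.13 0.28 0.98] Ftan 0.27 Frad 0.14 w 17.3 29.999873558990657
[-0.0006, -0.0019, 0.0001]
[-0.0005, -0.0019, 0.0001]
[-0.0005, -0.0019, 0.0001]
[-0.0004, -0.002, 0.0001]
[-0.0003, -0.002, 0.0001]
[-0.0002, -0.002, 0.0001]
[-0.0001, -0.002, 0.0001]
[0.0, -0.002, 0.0001]
[0.0001, -0.002, 0.0001]
[0.0002, -0.002, 0.0001]
```

Call:
{"api": "apply_moves", "payload": {"moves": [[[-0.0006, -0.0019, 0.0001], 0], [[-0.0005, -0.0019, 0.0001], 0], [[-0.0005, -0.0019, 0.0001], 0], [[-0.0004, -0.002, 0.0001], 0], [[-0.0003, -0.002, 0], 0]]}}

```text
time_s: 23.0
tcp_pos: [0.5836, 0.0008, 0.1082]
ee_rot: [[0.308, -0.952, -0.0], [-0.952, -0.308, 0.0], [-0.0, 0.0, -1.0]]
wrist_force: [-1.4, 1.6, 1.5]
gripper_width: 0.197
gripper_force: 30.0
```

```bash
python3 read.py 10 .05
```

```text
t 23.25 tcp [0.5837 0.0008 0.1082] R 0.0401 ang 113.8 F [-0.21  1.2   0.97] Ftan 0.29 Frad 1.19 w 16.6 29.999932176433504
[-0.0002, -0.002, 0.0001]
[-0.0001, -0.002, 0.0001]
[0.0, -0.002, 0.0001]
[0.0001, -0.002, 0.0001]
[0.0002, -0.002, 0.0001]
[0.0003, -0.002, 0.0001]
[0.0004, -0.002, 0.0001]
[0.0005, -0.0019, 0.0001]
[0.0006, -0.0019, 0.0001]
[0.0007, -0.0019, 0.0001]
```

Call:
{"api": "apply_moves", "payload": {"moves": [[[-0.0002, -0.002, 0.0001], 0], [[-0.0001, -0.002, 0.0001], 0], [[0, -0.002, 0.0001], 0], [[0.0001, -0.002, 0.0001], 0], [[0.0002, -0.002, 0], 0]]}}

```text
time_s: 23.67
tcp_pos: [0.5927, 0.0036, 0.1077]
ee_rot: [[0.307, -0.952, -0.001], [-0.952, -0.307, -0.0], [-0.0, 0.001, -1.0]]
wrist_force: [-2.0, 1.9, 2.1]
gripper_width: 0.197
gripper_force: 30.0
```

```bash
python3 read.py 10 .05
```

```text
t 23.92 tcp [0.593  0.0036 0.1077] R 0.0401 ang 99.9 F [-1.84  0.57  1.81] Ftan -1.71 Frad 0.87 w 17.4 29.9999564839527
[0.0003, -0.002, 0.0001]
[0.0004, -0.002, 0.0001]
[0.0005, -0.0019, 0.0001]
[0.0006, -0.0019, 0.0001]
[0.0007, -0.0019, 0.0001]
[0.0008, -0.0018, 0.0001]
[0.0009, -0.0018, 0.0001]
[0.001, -0.0017, 0.0001]
[0.0011, -0.0017, 0.0001]
[0.0012, -0.0016, 0.0001]
```

Push resistance begins at about 4.25 rad, so I take smaller steps.

Call:
{"api": "apply_moves", "payload": {"moves": [[[0.0003, -0.002, 0.0001], 0], [[0.0004, -0.002, 0], 0]]}}

```text
time_s: 24.08
tcp_pos: [0.5964, 0.0041, 0.1076]
ee_rot: [[0.307, -0.952, -0.002], [-0.952, -0.307, -0.0], [-0.0, 0.002, -1.0]]
wrist_force: [-3.8, 0.9, 1.4]
gripper_width: 0.194
gripper_force: 30.0
```

```bash
python3 read.py 4 .05
```

```text
t 24.33 tcp [0.5969 0.0041 0.1076] R 0.0401 ang 94.4 F [-2.72  0.81  1.86] Ftan -2.65 Frad 1.01 w 17.2 29.99999748542905
[0.0005, -0.0019, 0.0001]
[0.0006, -0.0019, 0.0001]
[0.0007, -0.0019, 0.0001]
[0.0008, -0.0018, 0.0001]
```

Call:
{"api": "apply_moves", "payload": {"moves": [[[0, 0, 0], 0], [[0, 0, 0], 0], [[0, 0, 0], 0], [[0, 0, 0], 0], [[0, 0, 0], 0]], "hand": 0.044}}

```text
time_s: 24.75
tcp_pos: [0.5974, 0.0043, 0.1078]
ee_rot: [[0.308, -0.952, 0.001], [-0.952, -0.308, 0.0], [0.0, -0.001, -1.0]]
wrist_force: [-0.7, -0.2, -0.0]
gripper_width: 0.463
gripper_force: 0.0
```

Call:
{"api": "apply_moves", "payload": {"moves": [[[0, 0, -0.01], 0], [[0, 0, -0.02], 0], [[0, 0, -0.03], 0], [[0, 0, -0.04], 0], [[0, 0, -0.02], 0]]}}

```text
time_s: 25.17
tcp_pos: [0.599, 0.0041, 0.2336]
ee_rot: [[0.308, -0.951, 0.008], [-0.951, -0.308, 0.0], [0.002, -0.008, -1.0]]
wrist_force: [0.6, -0.1, 1.5]
gripper_width: 0.503
gripper_force: 0.0
```

Call:
{"api": "apply_moves", "payload": {"moves": [[[0.035, 0, 0], 0], [[0.03, 0, 0], 0], [[0, 0, 0], 0], [[0, 0, 0], 0], [[0, 0, 0], 0]]}}

```text
time_s: 25.58
tcp_pos: [0.6169, -0.0576, 0.2279]
ee_rot: [[0.307, -0.952, 0.0], [-0.952, -0.307, 0.0], [-0.0, -0.0, -1.0]]
wrist_force: [-0.7, -0.6, 0.0]
gripper_width: 0.503
gripper_force: 0.0
```

```bash
python3 - <<'E'
from h import *
s=r.sense();print(s["tcp_pos"],s["wrist_force"],s["gripper_width"]*87)
p=imaging.capture("wrist");b=imaging.capture("side")
c=np.hstack([cv2.resize(p["frame"][90:250,220:420],(400,320)),cv2.resize(b["frame"][165:265,270:395],(400,320))])
cv2.imwrite("pics/c5.png",c)
E
```

```text
[ 0.61686006 -0.05755707  0.2279218 ] [-0.71671166 -0.55148042  0.04842881] 43.75619896057472
```

View pics/c5.png

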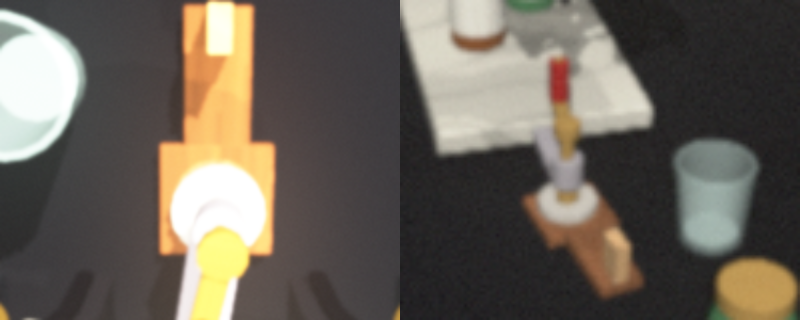

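The crop shows the disc resting centrally on the plate, the pad lying flat, and the hand clear. The push rise implies a foot load of about 2 to 4.5 N.

```bash
python3 -c "
from station import r
print(r.finish_job())"
```

```text
the job is handed in; nothing more can be done
None
```

The pad lies flat under the foot, within about 2 mm of the screw's axis. The foot bears on it with an estimated 2 to 4.5 N, worked out from the push at the grip. The hand is clear, the bottles, tumbler and jar were left alone, and the job is handed in; no verdict came back.

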